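# Sort the meal extras into their bays

## Task

Sort the extras for the packed meals: put the two bread rolls in the slatted wooden crate, the two tins in the deep grey bin and the jar in the low steel tray. Only one thing may go in a bay, and each must end flat on the floor of its bay, right way up and let go. Leave the ramekin and the salt shaker where they stand.

Things in the scene. Friction and masses are not known exactly. Their poses are not given: they have to be found in the camera images.
- roll_a: A small crusty bread roll, oval, brown, 76 mm long (along its x), 52 mm wide (y), 44 mm high, domed top with three pale cuts, flat underside; rigid, about 60 g; sides nearly upright from 5 to 30 mm height, 50 mm across where gripped. Origin: centre of the underside, z up. roll_b is the same; either may go in either bay.
- roll_b: A small crusty bread roll, oval, brown, 76 mm long (along its x), 52 mm wide (y), 44 mm high, domed top with three pale cuts, flat underside; rigid, about 60 g; sides nearly upright from 5 to 30 mm height, 50 mm across where gripped. Origin: centre of the underside, z up. roll_a is the same; either may go in either bay.
- tin_a: A small plain metal food tin, upright cylinder 56 mm in diameter, 55 mm high, with a pull ring on its flat top; rigid, about 150 g. Origin: centre of the underside, z up. tin_b is the same; either may go in either bay.
- tin_b: A small plain metal food tin, upright cylinder 56 mm in diameter, 55 mm high, with a pull ring on its flat top; rigid, about 150 g. Origin: centre of the underside, z up. tin_a is the same; either may go in either bay.
- jar: A small closed glass jar with a black screw cap and a paper band, upright, 64 mm high: straight body 50 mm in diameter up to 44 mm, cap 46 mm in diameter from 48 to 64 mm; about 140 g. Origin: centre of the underside, z up.
- crate: The slatted light-wood crate, open at the top, 50 mm high (10 mm posts in the inside corners). 140 x 205 mm outside (205 along its y), walls and floor 5 mm. A cross wall at y = 0, 38 mm above the floor, makes two bays, each 95 mm (y) x 130 mm (x), centred at y = +50 and -50 mm. Origin: centre of underside; inner floor at z = 5 mm. Fixed, place and yaw vary.
- bin: The plain grey plastic bin, the deepest of the three, open at the top, 65 mm high. 140 x 205 mm outside (205 along its y), walls and floor 5 mm. A cross wall at y = 0, 51 mm above the floor, makes two bays, each 95 mm (y) x 130 mm (x), centred at y = +50 and -50 mm. Origin: centre of underside; inner floor at z = 5 mm. Fixed, place and yaw vary.
- tray: The low steel tray, the shallowest of the three, open at the top, 32 mm high. 140 x 205 mm outside (205 along its y), walls and floor 5 mm. A cross wall at y = 0, 23 mm above the floor, makes two bays, each 95 mm (y) x 130 mm (x), centred at y = +50 and -50 mm. Origin: centre of underside; inner floor at z = 5 mm. Fixed, place and yaw vary.
- ramekin: A bystander: an open white ceramic ramekin (small round dish), 66 mm across the rim, 38 mm high, empty, standing loose among the things to be sorted; to be left alone. Origin: centre of the underside.
- shaker: A bystander: a small domed steel salt shaker, 42 mm in diameter, 74 mm high, standing loose towards the back of the table; to be left alone. Origin: centre of the underside.
Things that resemble listed ones, but are neither listed nor needed, are in the scene too. What is shaped like the roll_a but blue or purple is not meant.

How it is judged:
By the outcome, as a careful person would: the job done as asked, in the order asked, and still so for the second after the job is handed in, with the robot touching nothing.
It also fails if it takes over 120 s, if anything falls off the work surface, if the arm or the gripper's body presses on something with over 40 N, if the wrist force passes 120 N, or if a joint passes its speed limit or range.

## Robot

A 6-joint arm with a two-finger parallel gripper is mounted at the origin on the work surface. World frame = base frame: x ahead of the robot, y to its left, z up, the work surface at z = 0. Lengths are in m, angles in rad, forces in N, time in s.
With the tool pointing down it reaches from about 0.3 to 0.775 m from the base axis. Payload 14.6 kg.
Tool frame: the origin (TCP) lies on the centre line of the jaws, within the pads' length; the fingertips stand 14 mm ahead of it and the grasp point (between the pads) lies 5 mm behind it; x points along the fingers, y is the direction in which the jaws open and shut, and the axes are right-handed (so a half turn about x gives the same grasp; the last joint's range is limited). The gripper opens to 94 mm and grips with 3 to 60 N. Pads are 16 mm wide; open, the fingers measure 119 mm over their backs; the gripper's body (75 mm by 177 mm) begins 78 mm behind the grasp point.
Start: joints at [-1.255, 0.3, 1.521, -0, 1.321, -0.067], TCP at [0.205, -0.51, 0.219] pointing down, gripper open.
Joint ranges: [-3.03, 3.03], [-0.79, 2.21], [0.23, 2.52], [-1.04, 4.18], [0, 3.07], [-2.55, 2.55]. Speed limits (rad/s): [2.22, 2.22, 2.57, 3.14, 3.14, 3.14].

## Interface

Orientations are given as a unit quaternion [x, y, z, w].
In Python, from rig import env gives the robot as it stands.
- The arm moves only by the tool carry_out, never from a script. Its argument "motion" is one flat list of numbers, 7 for each row, row after row: the turn, a rotation vector about the tool's x, y, z in degrees, then the shift along the tool's x, y, z in m, then the finger opening in m, from 0 to 0.094. A call has 1 to 20 rows; each row is the pose to reach, as a shift and turn from the pose commanded when the call began, along the tool's axes at that moment; what a row does not reach only later rows make up. A row lasts 1/8 s, in which the tool goes at most 62.5 mm and 10.7 degrees, less where a joint would pass 70% of its speed; a pose out of reach is approached as far as the arm can. A call with a gripper value outside its range is refused whole. The fingers move at their own pace and stop on an object; "squeeze" is the grip in N (left out, the last holds). Time passes only in rows, so rows that repeat a pose let the fingers close. It gives the time, the measured TCP pose, the force and the opening at its end, in the units of the state.
- env.observe(): the state, without advancing time (a new reading comes with each control period).
- env.camera(name): name is "side" or "top" or "wrist"; returns a dict with "img" (384x512x3 uint8, blue, green, red), "mtx" (3x3 intrinsics, pixels), "position" and "rotation" of the camera in the world; the wrist camera has in their place "hand_eye" (4x4, takes a point from camera to tool coordinates, whose origin is the TCP and whose axes are the tool frame's). Camera axes: x right, y down, z forward; pixel columns grow to the right and rows downward; lengths in m; the calibration is good to about 2 mm. A picture is of the moment at which its call begins: read the wrist's pose just before it. There is no depth.
- env.hand_in(): hands the job in, once; it reports no verdict.
Trained networks look in a picture, given as the dict that the camera call returned (one of the last four; its "shot" number tells which), for a name from the list of things; names that differ only in an ending like _2 or _b are one class to them, and where a whole thing is asked for, a point or a joint stands for the part that bears it (a point fixed in the world has none). Each returns a list of dicts, best first, with "conf" (0 to 1); they miss things now and then, are a little off and sometimes report something else, mostly with a low value. They report only what shows in the picture. A call takes as long as a camera call. They do not tell look-alikes from the thing itself.
- env.boxes_of(target, picture): "at" ([column, row] in pixels, amid what is visible of it).
- env.silhouettes(target, picture): "pixels" (384x512 bool, what is visible of it) and "at" ([column, row] in pixels, amid what is visible of it).
The state is a dict: "time": time; "joint_positions": joint angles; "qvel": joint speeds; "tau": joint torques, N m; "position": TCP position; "tcp_rot": TCP orientation; "ft_force": force on the tool from outside, world axes, zero at the start; "wrist_torque": the same for the moment, N m; "gripper_width": finger opening in m.
Only numpy, scipy, OpenCV 4.12 (cv2) and the standard library are available. Lean on these libraries where they do the work, as an engineer would, in place of code of your own. Each camera call takes 0.05 s, during which the arm holds its last target.

## Working session

There is one attempt and no reset: what is moved stays moved. The work goes in short steps, Python scripts to look and compute and a tool call to move; the robot and the scene stay as the last step left them, time stands still between calls to the robot, and variables do not carry over. Pictures are saved under pics/ and viewed, and the job is handed in when it is done.

Besides the shell and the picture viewer there is one more tool, called after "Request:" by a JSON object that holds its "api" and its "payload". carry_out: Moves the arm, as the interface text tells. Its arguments: {"type":"object","properties":{"motion":{"type":"array"},"squeeze":{"type":"number"}},"required":["motion"]}

```bash
ls; mkdir -p pics; cat > h.py <<'E'
from rig import env
import numpy as np, cv2
from scipy.spatial.transform import Rotation as R
def save(p,n,crop=None,scale=1):
    im=p["img"]
    if crop: im=im[crop[1]:crop[3],crop[0]:crop[2]]
    if scale!=1: im=cv2.resize(im,None,fx=scale,fy=scale,interpolation=cv2.INTER_CUBIC)
    cv2.imwrite("pics/"+n,im)
E
python3 - <<'E'
from h import *
s=env.observe()
for k,v in s.items(): print(k,np.round(v,3))
for n in ["side","top","wrist"]:
    p=env.camera(n); save(p,n+"0.png",scale=1.5)
    print(n,{k:np.round(np.array(v),3).tolist() for k,v in p.items() if k!="img"})
E
```

```text
pics
time 0.0
joint_positions [-1.255  0.3    1.522  0.     1.321 -0.067]
qvel [-0.     0.001  0.     0.002  0.     0.002]
tau [-3.0000e-03 -5.3182e+01 -3.5274e+01  7.1000e-02  2.4000e-02 -0.0000e+00]
position [ 0.205 -0.51   0.219]
tcp_rot [-0.694 -0.135  0.694 -0.134]
ft_force [-0.317  0.977 -0.35 ]
wrist_torque [-0.008 -0.082  0.039]
gripper_width 0.094
side {'mtx': [[489.107, 0.0, 253.181], [0.0, 489.107, 185.863], [0.0, 0.0, 1.0]], 'position': [-0.225, 0.872, 0.759], 'rotation': [-0.311, 0.817, -0.459, 0.161], 'shot': 1}
top {'mtx': [[405.297, 0.0, 252.812], [0.0, 405.297, 198.076], [0.0, 0.0, 1.0]], 'position': [0.391, 0.004, 1.026], 'rotation': [0.709, -0.701, 0.055, -0.041], 'shot': 2}
wrist {'mtx': [[305.266, 0.0, 255.348], [0.0, 305.266, 185.4], [0.0, 0.0, 1.0]], 'hand_eye': [[0.0, -0.283, 0.959, -0.164], [1.0, 0.0, -0.0, 0.001], [-0.0, 0.959, 0.283, -0.083], [0.0, 0.0, 0.0, 1.0]], 'shot': 3}
```

View pics/top0.png

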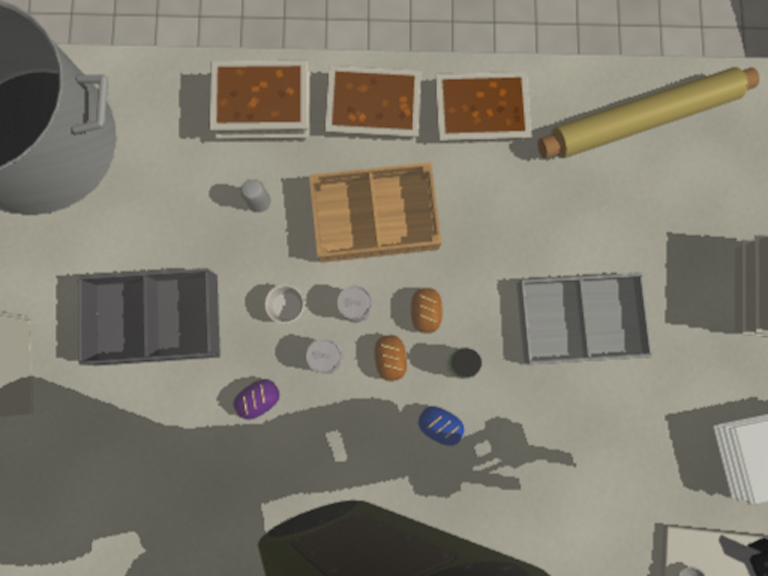

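View pics/side0.png

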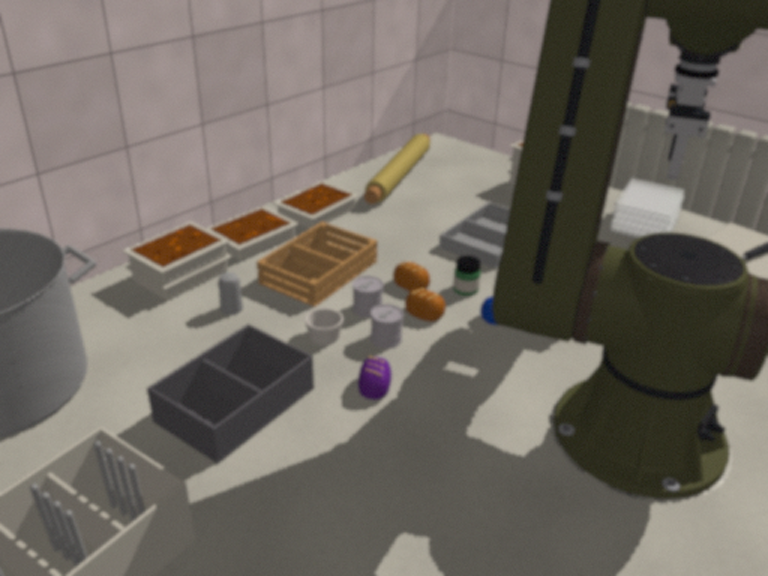

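View pics/wrist0.png

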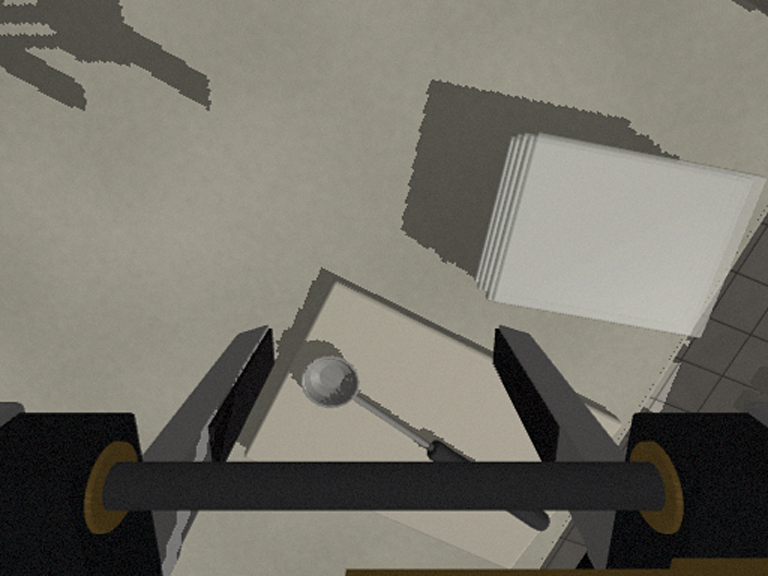

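Top view (1.5x pixels) shows brown rolls at (427,310) and (391,357), tins at (354,303) and (323,355), and the jar at (466,362). The ramekin is at (284,303) and the shaker at (256,195). The look-alikes are a purple roll (257,399) and a blue roll (441,425), which are not wanted. The crate is at (375,210), the bin at (148,316) and the tray at (585,317).

```bash
cat >> h.py <<'E'
def pose(p,s=None):
    if "hand_eye" in p:
        T=np.eye(4);T[:3,:3]=R.from_quat(s["tcp_rot"]).as_matrix();T[:3,3]=s["position"]
        M=T@np.array(p["hand_eye"]);return M[:3,:3],M[:3,3]
    r=np.array(p["rotation"]); r=R.from_quat(r).as_matrix() if r.size==4 else r
    return r,np.array(p["position"])
def ray(p,uv,s=None):
    A,c=pose(p,s);K=np.array(p["mtx"])
    d=A@np.linalg.solve(K,[uv[0],uv[1],1.]);return c,d/np.linalg.norm(d)
def atz(p,uv,z,s=None):
    c,d=ray(p,uv,s);return c+d*(z-c[2])/d[2]
def tri(r1,r2):
    (a,d),(b,e)=r1,r2
    k=np.linalg.lstsq(np.c_[d,-e],b-a,rcond=None)[0]
    P,Q=a+k[0]*d,b+k[1]*e
    return (P+Q)/2,np.linalg.norm(P-Q)
def proj(p,X,s=None):
    A,c=pose(p,s);x=np.array(p["mtx"])@(A.T@(np.array(X)-c));return x[:2]/x[2]
E
python3 - <<'E'
from h import *
t=env.camera("top");sd=env.camera("side")
H=dict(roll_a=.022,tin_a=.03,jar=.032,ramekin=.02,shaker=.037,crate=.025,bin=.03,tray=.016)
for n,h in H.items():
    a=env.boxes_of(n,t);b=env.boxes_of(n,sd)
    print(n,[(np.round(x["at"]).tolist(),round(x["conf"],2),np.round(atz(t,x["at"],h)[:2],3).tolist()) for x in a])
    print("   side",[(np.round(x["at"]).tolist(),round(x["conf"],2),np.round(atz(sd,x["at"],h)[:2],3).tolist()) for x in b])
    for x in a:
        for y in b:
            P,g=tri(ray(t,x["at"]),ray(sd,y["at"]))
            if g<.012 and -.03<P[2]<.12: print("   tri",np.round(P,3),round(g,4))
save(t,"topcrop.png",(140,180,340,300),4)
E
```

```text
roll_a [([283.0, 205.0], 0.93, [0.511, -0.091]), ([257.0, 241.0], 0.86, [0.421, -0.025]), ([170.0, 265.0], 0.79, [0.362, 0.186]), ([292.0, 281.0], 0.67, [0.325, -0.112])]
   side [([286.0, 203.0], 0.94, [0.418, -0.03]), ([274.0, 184.0], 0.79, [0.504, -0.088]), ([248.0, 252.0], 0.68, [0.357, 0.193]), ([328.0, 206.0], 0.44, [0.325, -0.095])]
   tri [ 0.51  -0.092  0.018] 0.0046
   tri [ 0.419 -0.027  0.023] 0.0053
   tri [0.362 0.187 0.016] 0.0005
   tri [ 0.328 -0.11   0.013] 0.009
tin_a [([216.0, 240.0], 0.73, [0.423, 0.075]), ([235.0, 204.0], 0.68, [0.512, 0.029]), ([249.0, 142.0], 0.62, [0.671, -0.003])]
   side [([240.0, 194.0], 0.93, [0.53, 0.032])]
jar [([310.0, 243.0], 0.86, [0.418, -0.157])]
   side [([311.0, 184.0], 0.56, [0.416, -0.142])]
   tri [ 0.421 -0.156  0.023] 0.0063
ramekin [([187.0, 202.0], 0.62, [0.515, 0.148])]
   side [([214.0, 217.0], 0.72, [0.518, 0.144])]
   tri [0.515 0.148 0.023] 0.0006
shaker [([169.0, 128.0], 0.81, [0.702, 0.197])]
   side [([153.0, 196.0], 0.96, [0.689, 0.205]), ([312.0, 185.0], 0.69, [0.407, -0.136])]
   tri [0.703 0.197 0.028] 0.005
crate []
   side [([211.0, 173.0], 0.96, [0.676, -0.0])]
bin [([97.0, 212.0], 0.69, [0.487, 0.367])]
   side [([156.0, 259.0], 0.63, [0.489, 0.36])]
   tri [0.486 0.364 0.035] 0.0023
tray [([387.0, 215.0], 0.62, [0.49, -0.353])]
   side [([320.0, 156.0], 0.57, [0.508, -0.33]), ([211.0, 175.0], 0.55, [0.678, -0.003])]
```

View pics/topcrop.png

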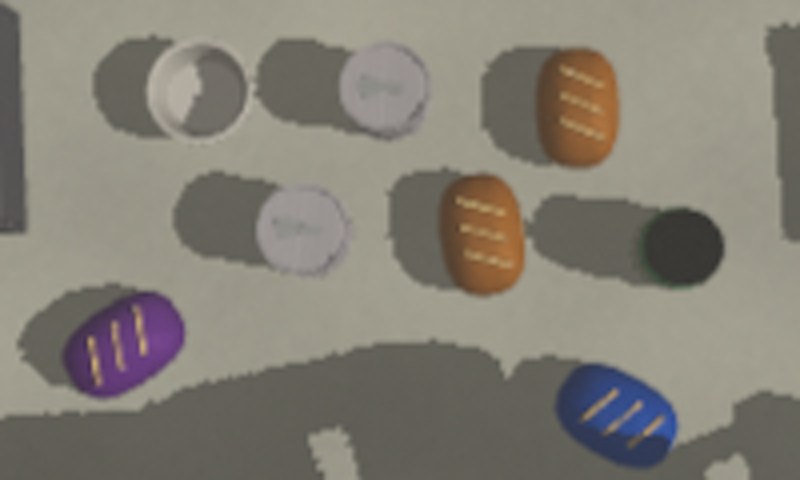

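Crop (4x, offset 140,180): brown rolls at (578,107) and (482,234), tins at (384,88) and (302,228), jar cap at (683,246). Purple and blue rolls are the look-alikes. Next: container corners and object axes.

```bash
python3 - <<'E'
from h import *
t=env.camera("top")
for n,c in dict(crate=(195,100,305,182),bin=(45,170,155,252),tray=(335,170,445,252)).items():
    save(t,n+"_t.png",c,7)
for m in env.silhouettes("roll_a",t)[:2]:
    ys,xs=np.nonzero(m["pixels"]);W=np.array([atz(t,(x,y),.02)[:2] for x,y in zip(xs,ys)])
    w,v=np.linalg.eigh(np.cov(W.T));a=v[:,1];print(m["at"],W.mean(0).round(4),np.degrees(np.arctan2(a[1],a[0])),2*2*np.sqrt(w))
E
```

```text
[292.4, 284.0] [ 0.3187 -0.1173] 60.34374715189919 [0.05117318 0.07556468]
[169.6, 265.0] [0.3587 0.1843] 123.16763824911547 [0.05397418 0.07523254]
```

View pics/crate_t.png

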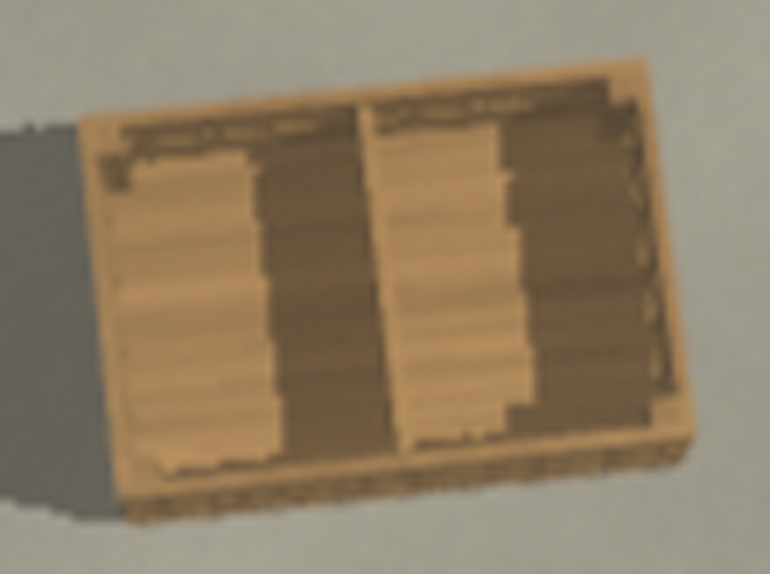

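View pics/bin_t.png

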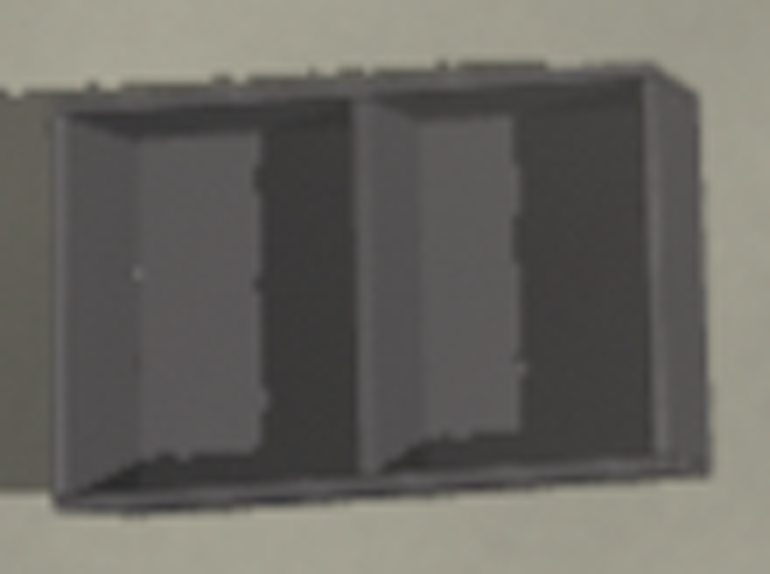

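View pics/tray_t.png

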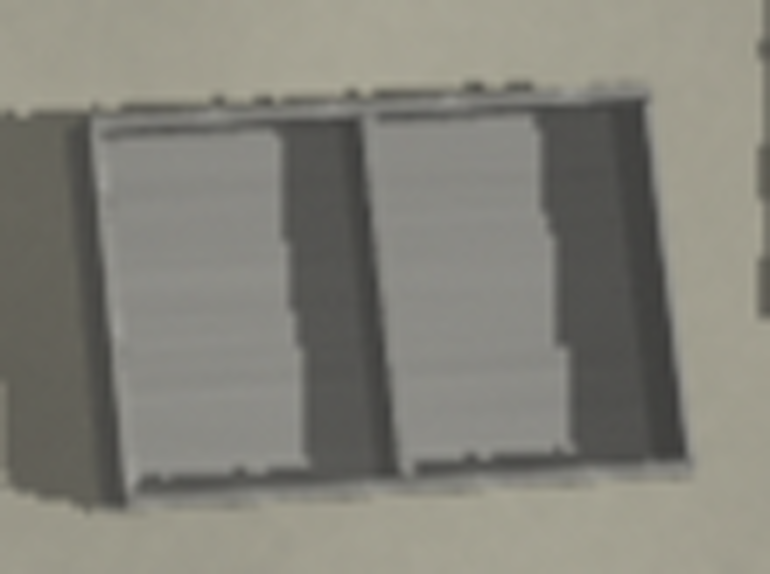

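Crate rim corners (7x crop): (80,118), (646,58), (692,430), (118,498). Bin rim: (55,112), (658,68), (665,465), (55,505). Tray rim: (92,115), (648,92), (690,465), (125,508). I'll fit poses to these and check the rim heights against the side view.

```bash
python3 - <<'E'
from h import *
from scipy.optimize import least_squares
t=env.camera("top");sd=env.camera("side")
C=dict(crate=((195,100),.05,[(80,118),(646,58),(692,430),(118,498)],0),
 bin=((45,170),.065,[(55,112),(658,68),(665,465),(55,505)],0),
 tray=((335,170),.032,[(92,115),(648,92),(690,465),(125,508)],0))
out=sd["img"].copy();ot=t["img"].copy()
for n,(o,h,pts,_) in C.items():
    uv=np.array(pts)/7.+np.array(o)-.43
    X=np.array([[.07,.1025],[.07,-.1025],[-.07,-.1025],[-.07,.1025]])
    def mod(q,z=h):
        c,s=np.cos(q[2]),np.sin(q[2]);return np.c_[X@np.array([[c,s],[-s,c]])+q[:2],np.full(4,z)]
    f=lambda q:np.ravel([proj(t,P,None) for P in mod(q)]-uv)
    c0=np.mean([atz(t,u,h)[:2] for u in uv],0)
    r=least_squares(f,[*c0,0]);q=r.x
    fh=lambda q:np.ravel([proj(t,P) for P in mod(q,q[3])]-uv)
    print(n,q[:2].round(4),np.degrees(q[2]).round(2),"rms px",np.sqrt(np.mean(r.fun**2)).round(2))
    for s in (1,-1):print("  bay y",50*s,(q[:2]+s*.05*np.array([-np.sin(q[2]),np.cos(q[2])])).round(4))
    for z in (h,0):
      for im,p in ((out,sd),(ot,t)):
        cv2.polylines(im,[np.array([proj(p,P) for P in mod(q,z)]).round().astype(int)],True,(0,255,255) if z else (255,255,0),1)
cv2.imwrite("pics/fitside.png",cv2.resize(out[80:320,80:400],None,fx=2.5,fy=2.5));cv2.imwrite("pics/fittop.png",cv2.resize(ot,None,fx=1.5,fy=1.5))
hsv=cv2.cvtColor(t["img"],cv2.COLOR_BGR2HSV)
for k in ("roll_a","tin_a","jar"):
  for m in env.silhouettes(k,t):
    ys,xs=np.nonzero(m["pixels"]);z={"roll_a":.02,"tin_a":.055,"jar":.064}[k];W=np.array([atz(t,(x,y),z)[:2] for x,y in zip(xs,ys)])
    w,v=np.linalg.eigh(np.cov(W.T));a=v[:,1];print(k,np.round(m["at"]),round(m["conf"],2),hsv[int(m["at"][1]),int(m["at"][0])],W.mean(0).round(4),np.degrees(np.arctan(a[1]/a[0])).round(1),(4*np.sqrt(w)).round(3))
E
```

```text
crate [ 0.673  -0.0049] 7.29 rms px 0.45
  bay y 50 [0.6666 0.0447]
  bay y -50 [ 0.6793 -0.0545]
bin [0.4886 0.3564] 4.52 rms px 0.95
  bay y 50 [0.4847 0.4063]
  bay y -50 [0.4925 0.3066]
tray [ 0.498  -0.3561] 3.92 rms px 0.88
  bay y 50 [ 0.4946 -0.3062]
  bay y -50 [ 0.5014 -0.406 ]
roll_a [283. 204.] 0.96 [ 14 152 141] [ 0.508  -0.0916] -0.2 [0.052 0.077]
roll_a [256. 243.] 0.9 [ 17 119 144] [ 0.4277 -0.0331] 10.0 [0.054 0.079]
roll_a [294. 286.] 0.86 [127  44 128] [ 0.3184 -0.1162] 63.4 [0.054 0.076]
roll_a [171. 264.] 0.67 [141 115 120] [0.3582 0.1846] -58.2 [0.055 0.08 ]
roll_a [ 94. 212.] 0.38 [15  9 59] [0.4909 0.367 ] -87.2 [0.169 0.26 ]
tin_a [236. 203.] 0.94 [ 15  13 152] [0.5124 0.0268] 17.2 [0.055 0.061]
tin_a [218. 239.] 0.68 [ 24   9 145] [0.428  0.0731] 67.6 [0.055 0.058]
jar [310. 240.] 0.66 [24 22 58] [ 0.4188 -0.1479] -71.9 [0.046 0.053]
```

View pics/fitside.png

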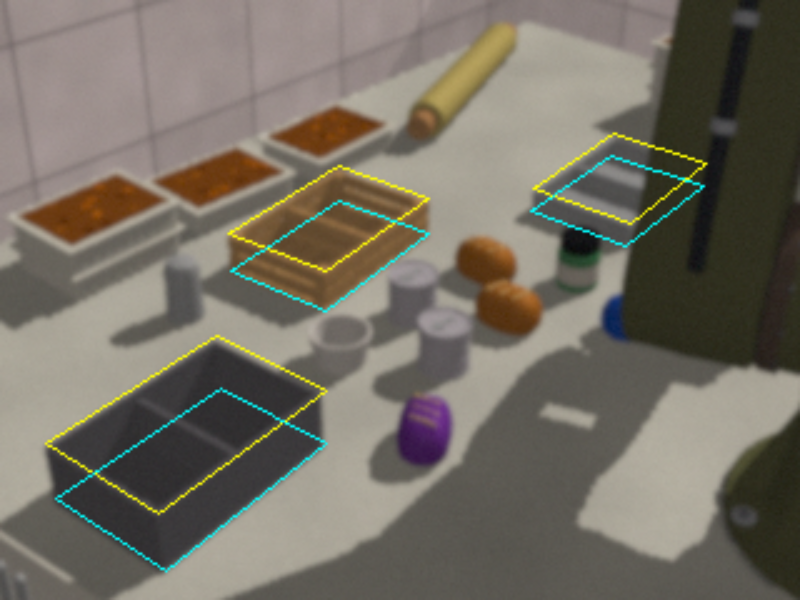

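View pics/fittop.png

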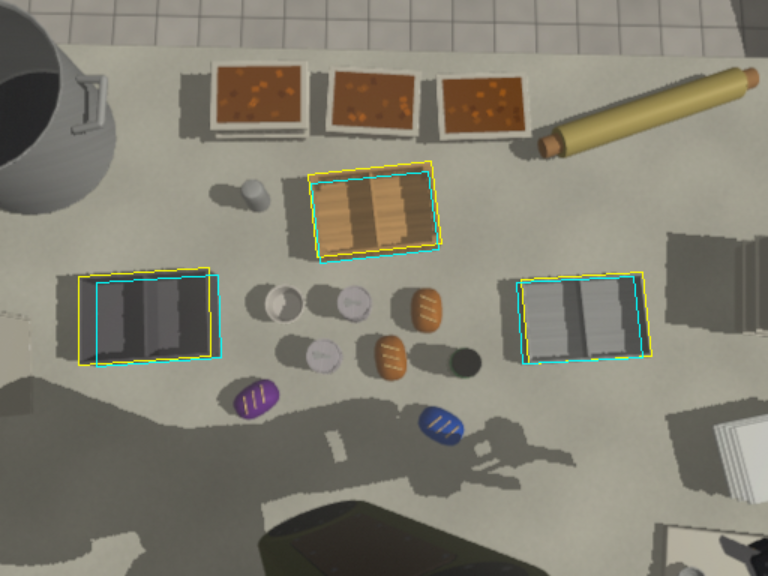

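```bash
cat >> h.py <<'E'
def plan(x,y,z,yaw,s=None,show=True):
    """tool deltas from the present pose to TCP (x,y,z), pointing down, tool y (jaws) at yaw deg (mod 180)"""
    s=s or env.observe();A=R.from_quat(s["tcp_rot"]).as_matrix();p=np.array(s["position"])
    best=None
    for k in (-360,-180,0,180,360):
        a=np.radians(yaw+k);ty=np.array([np.cos(a),np.sin(a),0]);tx=np.array([0,0,-1.])
        B=np.c_[tx,ty,np.cross(tx,ty)];rv=np.degrees(R.from_matrix(A.T@B).as_rotvec())
        if best is None or np.linalg.norm(rv)<np.linalg.norm(best):best=rv
    d=A.T@(np.array([x,y,z])-p)
    if show:print("turn",best.round(1),"shift",d.round(4),"now",p.round(4),"yawY",np.degrees(np.arctan2(A[1,1],A[0,1])).round(1),"j",np.round(s["joint_positions"],2),"w",round(float(s["gripper_width"]),4),"F",np.round(s["ft_force"],1),"t",s["time"])
    return best,d
E
python3 - <<'E'
from h import *
plan(.44,-.05,.24,90);print(R.from_quat(env.observe()["tcp_rot"]).as_matrix().round(3))
plan(.44,-.05,.24,-90)
t=env.camera("top");hsv=cv2.cvtColor(t["img"],cv2.COLOR_BGR2HSV)
m=cv2.inRange(hsv,(5,100,60),(22,255,255));n,l,st,c=cv2.connectedComponentsWithStats(m)
for i in range(1,n):
    if 150<st[i,4]<900:
        ys,xs=np.nonzero(l==i);W=np.array([atz(t,(x,y),.02)[:2] for x,y in zip(xs,ys)]);w,v=np.linalg.eigh(np.cov(W.T));a=v[:,1]
        print(c[i].round(),W.mean(0).round(4),np.degrees(np.arctan(a[1]/a[0])),4*np.sqrt(w))
E
```

```text
turn [21.9 -0.   0. ] shift [-0.0205 -0.3393 -0.3895] now [ 0.2054 -0.5102  0.2194] yawY -68.1 j [-1.25  0.3   1.52  0.    1.32 -0.07] w 0.0941 F [ 0.9 -0.2  0.2] t 1.4
[[-0.     0.374 -0.928]
 [ 0.    -0.928 -0.374]
 [-1.    -0.    -0.   ]]
turn [21.9 -0.   0. ] shift [-0.0205 -0.3393 -0.3895] now [ 0.2054 -0.5102  0.2194] yawY -68.1 j [-1.25  0.3   1.52  0.    1.32 -0.07] w 0.0941 F [ 0.9 -0.2  0.2] t 1.4
[368.  97.] [ 0.7999 -0.3119] -59.919689166538454 [0.04097143 0.050482  ]
[284. 207.] [ 0.5084 -0.0939] 0.3909379590549796 [0.05204253 0.0760603 ]
[260. 238.] [ 0.4289 -0.0349] 8.174132616188054 [0.05124659 0.07612652]
```

Request:
{"api": "carry_out", "payload": {"motion": [21.9,0,0,-0.02,-0.339,-0.39,0.094,21.9,0,0,-0.02,-0.339,-0.39,0.094,21.9,0,0,-0.02,-0.339,-0.39,0.094,21.9,0,0,-0.02,-0.339,-0.39,0.094,21.9,0,0,-0.02,-0.339,-0.39,0.094,21.9,0,0,-0.02,-0.339,-0.39,0.094,21.9,0,0,-0.02,-0.339,-0.39,0.094,21.9,0,0,-0.02,-0.339,-0.39,0.094,21.9,0,0,-0.02,-0.339,-0.39,0.094,21.9,0,0,-0.02,-0.339,-0.39,0.094,21.9,0,0,-0.02,-0.339,-0.39,0.094,21.9,0,0,-0.02,-0.339,-0.39,0.094,21.9,0,0,-0.02,-0.339,-0.39,0.094], "squeeze": 15}}

```text
time: 3.08
position: [0.4404, -0.0507, 0.2395]
tcp_rot: [0.707, -0.0, -0.707, -0.0]
ft_force: [0.3, 0.8, 0.6]
gripper_width: 0.0939
```

```bash
cat >> h.py <<'E'
def blobs(p,s,z=.02):
    hsv=cv2.cvtColor(p["img"],cv2.COLOR_BGR2HSV)
    m=cv2.inRange(hsv,(5,100,50),(22,255,255));n,l,st,c=cv2.connectedComponentsWithStats(m);out=[]
    for i in range(1,n):
        if st[i,4]>300:
            ys,xs=np.nonzero(l==i);W=np.array([atz(p,(x,y),z,s)[:2] for x,y in zip(xs,ys)]);w,v=np.linalg.eigh(np.cov(W.T));a=v[:,1]
            out.append((c[i].round().tolist(),W.mean(0).round(4).tolist(),np.degrees(np.arctan(a[1]/a[0])).round(1),(4*np.sqrt(w)).round(4).tolist()))
    return out
E
python3 - <<'E'
from h import *
s=env.observe();p=env.camera("wrist");save(p,"w1.png",scale=1.5);plan(.44,-.05,.24,-90)
for b in blobs(p,s):print(b)
for k,z in (("tin_a",.055),("jar",.064),("ramekin",.038)):
  for m in env.silhouettes(k,p):print(k,m["at"],round(m["conf"],2),atz(p,m["at"],z,s).round(4))
E
```

```text
turn [-0. -0. -0.] shift [-0.0005 -0.0006  0.0004] now [ 0.4404 -0.0506  0.2395] yawY -90.0 j [-0.2   0.04  1.78 -0.    1.32  1.37] w 0.0942 F [-0.2 -0.9  0.1] t 3.125
([202.0, 13.0], [0.6122, 0.0092], np.float64(-86.9), [0.0332, 0.2375])
([290.0, 106.0], [0.5106, -0.093], np.float64(2.1), [0.0546, 0.0781])
([242.0, 170.0], [0.4309, -0.0339], np.float64(7.4), [0.0538, 0.0801])
([70.0, 325.0], [0.189, 0.2309], np.float64(-20.8), [0.0422, 0.1461])
([441.0, 325.0], [0.1889, -0.3324], np.float64(20.8), [0.0422, 0.1463])
([402.0, 380.0], [0.0839, -0.2878], np.float64(-88.7), [0.0226, 0.553])
tin_a [188.6, 98.9] 0.85 [0.52   0.0224 0.055 ]
tin_a [157.6, 173.4] 0.76 [0.4356 0.0642 0.055 ]
jar [337.8, 180.4] 0.69 [ 0.4295 -0.1461  0.064 ]
ramekin [92.4, 102.3] 0.97 [0.516  0.1375 0.038 ]
```

View pics/w1.png

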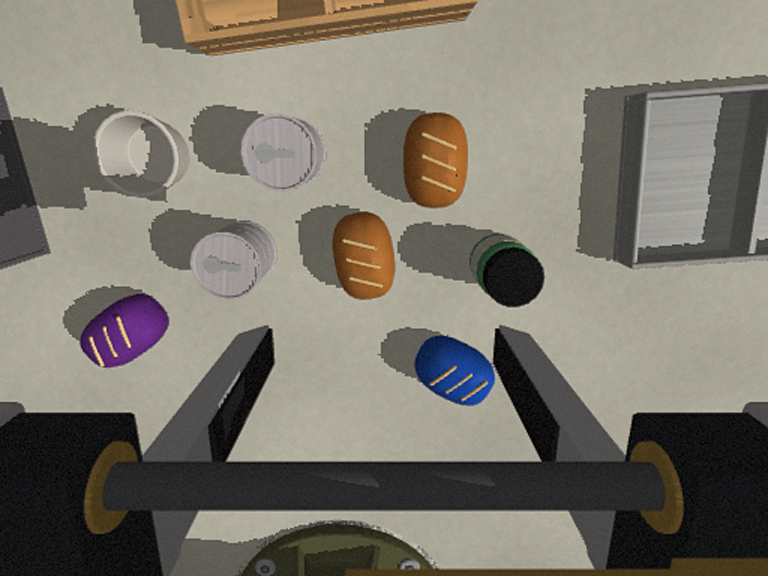

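Wrist view agrees with the top view: brown rolls at (436,160) and (363,256), jar at (510,270), tins at (275,152) and (228,262). First, the roll at (0.510,-0.0935), jaws across it.

```bash
python3 - <<'E'
from h import *
plan(.5098,-.0935,.10,-88.5);plan(.5098,-.0935,.020,-88.5)
E
```

```text
turn [-1.5 -0.  -0. ] shift [ 0.1395  0.0433 -0.0693] now [ 0.4405 -0.0502  0.2395] yawY -90.0 j [-0.2   0.04  1.78 -0.    1.32  1.37] w 0.0939 F [ 0.8  0.3 -0.3] t 3.275
turn [-1.5 -0.  -0. ] shift [ 0.2195  0.0433 -0.0693] now [ 0.4405 -0.0502  0.2395] yawY -90.0 j [-0.2   0.04  1.78 -0.    1.32  1.37] w 0.0939 F [ 0.8  0.3 -0.3] t 3.275
```

Request:
{"api": "carry_out", "payload": {"motion": [-1.5,0,0,0.05,0.0433,-0.0693,0.094,-1.5,0,0,0.1,0.0433,-0.0693,0.094,-1.5,0,0,0.14,0.0433,-0.0693,0.094,-1.5,0,0,0.14,0.0433,-0.0693,0.094,-1.5,0,0,0.18,0.0433,-0.0693,0.094,-1.5,0,0,0.2,0.0433,-0.0693,0.094,-1.5,0,0,0.219,0.0433,-0.0693,0.094,-1.5,0,0,0.219,0.0433,-0.0693,0.094,-1.5,0,0,0.219,0.0433,-0.0693,0.04,-1.5,0,0,0.219,0.0433,-0.0693,0.04,-1.5,0,0,0.219,0.0433,-0.0693,0.04,-1.5,0,0,0.219,0.0433,-0.0693,0.04,-1.5,0,0,0.219,0.0433,-0.0693,0.04,-1.5,0,0,0.219,0.0433,-0.0693,0.04], "squeeze": 12}}

```text
time: 5.03
position: [0.5099, -0.0933, 0.0205]
tcp_rot: [0.707, 0.009, -0.707, 0.009]
ft_force: [-1.0, -0.7, 1.3]
gripper_width: 0.05
```

```bash
python3 - <<'E'
from h import *
plan(.51,-.0935,.16,-88.5);plan(.6793,-.0545,.16,-82.7);plan(.6793,-.0545,.0265,-82.7)
p=env.camera("wrist");save(p,"w2.png")
E
```

```text
turn [ 0. -0.  0.] shift [-1.395e-01  2.000e-04 -1.000e-04] now [ 0.5099 -0.0933  0.0205] yawY -88.5 j [-0.25  0.49  1.78  0.    0.88  1.29] w 0.05 F [-1.  -0.7  1.3] t 5.025
turn [-5.8 -0.   0. ] shift [-0.1395 -0.0343 -0.1704] now [ 0.5099 -0.0933  0.0205] yawY -88.5 j [-0.25  0.49  1.78  0.    0.88  1.29] w 0.05 F [-1.  -0.7  1.3] t 5.025
turn [-5.8 -0.   0. ] shift [-0.006  -0.0343 -0.1703] now [ 0.5099 -0.0933  0.0205] yawY -88.5 j [-0.25  0.49  1.78  0.    0.88  1.29] w 0.05 F [-1.  -0.7  1.3] t 5.025
```

View pics/w2.png

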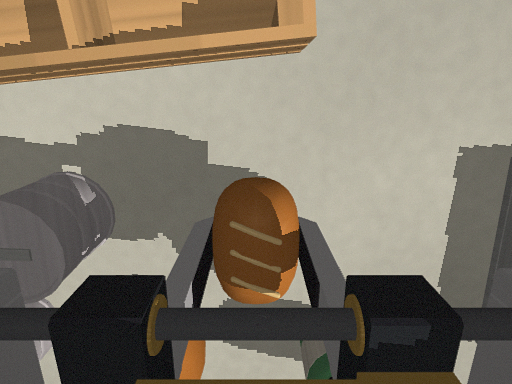

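The wrist view shows the roll gripped between the pads at (256,240), width 50 mm. I'll lift it and carry it over the crate, then check.

Request:
{"api": "carry_out", "payload": {"motion": [0,0,0,-0.04,0,0,0.04,0,0,0,-0.09,0,0,0.04,0,0,0,-0.14,0,0,0.04,-5.8,0,0,-0.14,-0.034,-0.1703,0.04,-5.8,0,0,-0.14,-0.034,-0.1703,0.04,-5.8,0,0,-0.14,-0.034,-0.1703,0.04,-5.8,0,0,-0.14,-0.034,-0.1703,0.04,-5.8,0,0,-0.14,-0.034,-0.1703,0.04]}}

```text
time: 6.08
position: [0.6786, -0.0549, 0.1598]
tcp_rot: [-0.705, -0.045, 0.706, -0.045]
ft_force: [-0.1, 0.3, -0.5]
gripper_width: 0.0499
```

```bash
python3 - <<'E'
from h import *
s,_=env.observe(),0
plan(.6793,-.0545,.0265,-82.7)
p=env.camera("wrist");save(p,"w3.png")
t=env.camera("top");save(t,"t3.png",(170,80,330,200),4)
E
```

```text
turn [0.  0.1 0. ] shift [ 0.1333 -0.0003 -0.0009] now [ 0.6786 -0.0549  0.1598] yawY -82.7 j [-0.13  0.64  1.16 -0.    1.34  1.31] w 0.0499 F [-0.1  0.3 -0.5] t 6.075
```

View pics/w3.png

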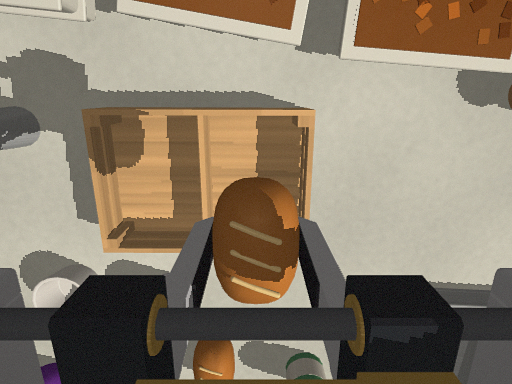

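View pics/t3.png

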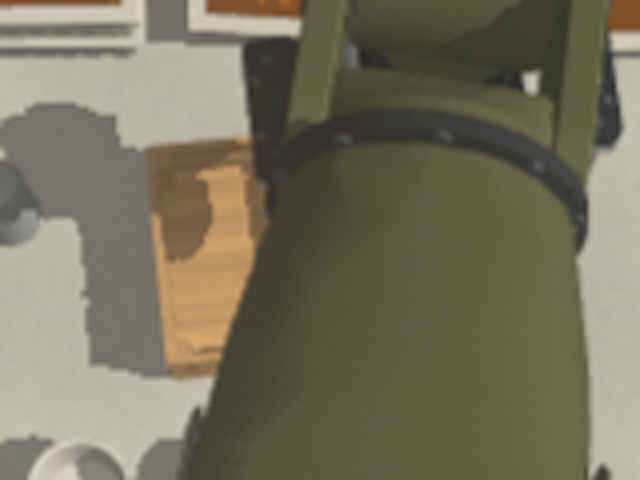

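The crate is squared up in the wrist view: rim TL (83,110), TR (314,109), BL (104,251). I'll compare those corners with the fit.

```bash
python3 - <<'E'
from h import *
s=env.observe();p=env.camera("wrist")
q=[.673,-.0049,np.radians(7.29)];c,n=np.cos(q[2]),np.sin(q[2])
for uv,X in (((83,110),(.07,.1025)),((314,109),(.07,-.1025)),((104,251),(-.07,.1025)),((206,117),(.065,0))):
    z=.05 if X[1] else .043
    w=[q[0]+c*X[0]-n*X[1],q[1]+n*X[0]+c*X[1]]
    print(atz(p,uv,z,s)[:2].round(4),np.round(w,4))
E
```

```text
[0.7297 0.1033] [0.7294 0.1057]
[ 0.7563 -0.0972] [ 0.7554 -0.0977]
[0.5932 0.0866] [0.5906 0.0879]
[ 0.7369 -0.003 ] [0.7375 0.0033]
```

Request:
{"api": "carry_out", "payload": {"motion": [0,0,0,0.05,0.001,-0.001,0.04,0,0,0,0.09,0.001,-0.001,0.04,0,0,0,0.12,0.001,-0.001,0.04,0,0,0,0.133,0.001,-0.001,0.04,0,0,0,0.133,0.001,-0.001,0.04,0,0,0,0.133,0.001,-0.001,0.04,0,0,0,0.133,0.001,-0.001,0.062,0,0,0,0.133,0.001,-0.001,0.062,0,0,0,0.133,0.001,-0.001,0.062,0,0,0,0.09,0.001,-0.001,0.062,0,0,0,0.04,0.001,-0.001,0.062,0,0,0,-0.01,0.001,-0.001,0.075,0,0,0,-0.01,0.001,-0.001,0.075]}}

```text
time: 7.85
position: [0.6818, -0.0558, 0.1753]
tcp_rot: [0.708, 0.045, -0.703, 0.046]
ft_force: [-0.0, -1.0, 0.2]
gripper_width: 0.0745
```

```bash
python3 - <<'E'
from h import *
s=env.observe();p=env.camera("wrist");save(p,"w4.png")
plan(.430,-.034,.16,-82);plan(.430,-.034,.0205,-82)
E
```

```text
turn [-0.7 -0.2 -0. ] shift [ 0.0114 -0.0536  0.2461] now [ 0.6809 -0.0557  0.1722] yawY -82.7 j [-0.14  0.64  1.14 -0.    1.36  1.31] w 0.0748 F [-0.5 -0.4 -0.5] t 7.9
turn [-0.7 -0.2 -0. ] shift [ 0.1509 -0.0537  0.2465] now [ 0.6809 -0.0557  0.1722] yawY -82.7 j [-0.14  0.64  1.14 -0.    1.36  1.31] w 0.0748 F [-0.5 -0.4 -0.5] t 7.9
```

View pics/w4.png

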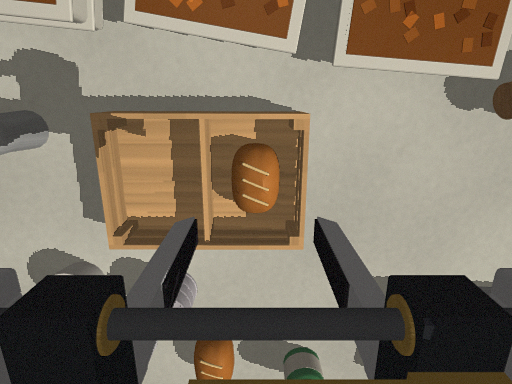

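Roll 1 sits flat and centred in the right bay at (256,178). Next, roll 2.

Request:
{"api": "carry_out", "payload": {"motion": [-0.7,0,0,0.01,-0.053,0.246,0.078,-0.7,0,0,0.01,-0.053,0.246,0.078,-0.7,0,0,0.01,-0.053,0.246,0.078,-0.7,0,0,0.01,-0.053,0.246,0.078,-0.7,0,0,0.01,-0.053,0.246,0.078,-0.7,0,0,0.01,-0.053,0.246,0.078,-0.7,0,0,0.05,-0.053,0.246,0.078]}}

```text
time: 8.78
position: [0.4322, -0.0349, 0.1215]
tcp_rot: [0.707, 0.049, -0.704, 0.05]
ft_force: [1.3, 0.7, -1.3]
gripper_width: 0.078
```

```bash
python3 - <<'E'
from h import *
s=env.observe();p=env.camera("wrist");save(p,"w5.png")
plan(.430,-.034,.0205,-82)
for b in blobs(p,s):print(b)
E
```

```text
turn [0.  0.2 0.1] shift [ 0.0951 -0.0001 -0.0014] now [ 0.429  -0.0344  0.1156] yawY -82.0 j [-0.17  0.16  1.95 -0.    1.03  1.27] w 0.0781 F [-1.6  0.1 -6.9] t 8.825
([253.0, 191.0], [0.4312, -0.0338], np.float64(8.8), [0.0535, 0.0809])
([100.0, 325.0], [0.2638, 0.1046], np.float64(-8.8), [0.0254, 0.0977])
([410.0, 325.0], [0.309, -0.2168], np.float64(24.9), [0.0253, 0.0981])
([395.0, 379.0], [0.237, -0.2199], np.float64(-80.7), [0.0163, 0.401])
```

View pics/w5.png

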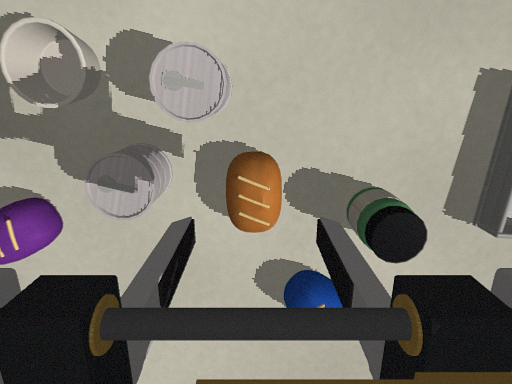

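Roll 2 is between the jaws at (253,191), tins and jar clear of the fingers. I'll descend and grip.

Request:
{"api": "carry_out", "payload": {"motion": [0,0,0,0.04,0,-0.001,0.078,0,0,0,0.07,0,-0.001,0.078,0,0,0,0.095,0,-0.001,0.078,0,0,0,0.095,0,-0.001,0.078,0,0,0,0.095,0,-0.001,0.04,0,0,0,0.095,0,-0.001,0.04,0,0,0,0.095,0,-0.001,0.04,0,0,0,0.095,0,-0.001,0.04,0,0,0,0.095,0,-0.001,0.04]}}

```text
time: 9.95
position: [0.431, -0.0344, 0.0261]
tcp_rot: [0.706, 0.049, -0.705, 0.05]
ft_force: [-0.9, 0.1, 7.3]
gripper_width: 0.05
```

```bash
python3 - <<'E'
from h import *
s=env.observe()
plan(.430,-.034,.16,-82);plan(.667,.0435,.16,-82.7)
E
```

```text
turn [ 0.  -0.1 -0. ] shift [-0.1339 -0.0005  0.0008] now [ 0.431  -0.0344  0.0261] yawY -82.0 j [-0.16  0.33  2.01  0.    0.8   1.27] w 0.05 F [-0.9  0.1  7.3] t 9.95
turn [ 0.7 -0.1 -0. ] shift [-0.1337 -0.0441 -0.2447] now [ 0.431  -0.0344  0.0261] yawY -82.0 j [-0.16  0.33  2.01  0.    0.8   1.27] w 0.05 F [-0.9  0.1  7.3] t 9.95
```

```bash
python3 - <<'E'
from h import *
p=env.camera("wrist");save(p,"w6.png");sd=env.camera("side");save(sd,"s6.png",(200,120,400,260),4)
plan(.667,.0435,.16,-82.7)
E
```

```text
turn [ 0.7 -0.1 -0. ] shift [-0.1337 -0.0441 -0.2447] now [ 0.431  -0.0344  0.0261] yawY -82.0 j [-0.16  0.33  2.01  0.    0.8   1.27] w 0.0502 F [-1.4  0.5  6.5] t 10.05
```

View pics/w6.png

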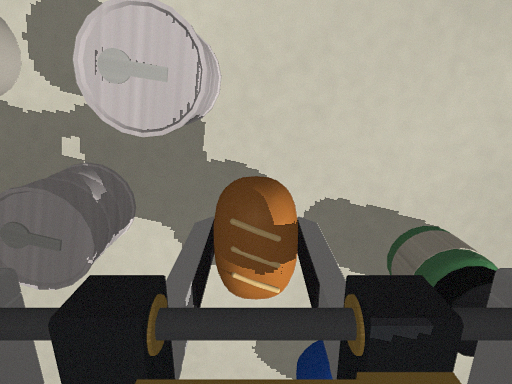

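View pics/s6.png

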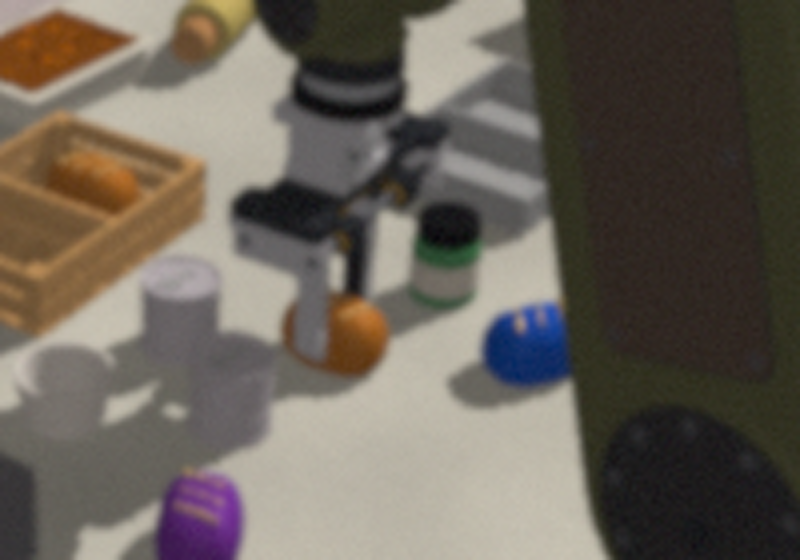

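No collision, but I stopped 5 mm high, so the pads sit at the edge of the dome and press down about 7 N. I'll regrip lower.

Request:
{"api": "carry_out", "payload": {"motion": [0,0,0,0,0,0,0.065,0,0,0,0,0,0,0.065,0,0,0,0.006,0,0,0.065,0,0,0,0.006,0,0,0.065,0,0,0,0.006,0,0,0.065,0,0,0,0.006,0,0,0.04,0,0,0,0.006,0,0,0.04,0,0,0,0.006,0,0,0.04,0,0,0,0.006,0,0,0.04]}}

```text
time: 11.18
position: [0.4306, -0.0343, 0.0195]
tcp_rot: [0.705, 0.05, -0.705, 0.05]
ft_force: [0.6, 0.6, 0.6]
gripper_width: 0.0499
```

```bash
python3 - <<'E'
from h import *
s=env.observe()
plan(.667,.0435,.16,-82.7)
E
```

```text
turn [ 0.7 -0.  -0. ] shift [-0.1405 -0.044  -0.2449] now [ 0.4306 -0.0343  0.0195] yawY -82.0 j [-0.16  0.34  2.01  0.    0.79  1.27] w 0.0499 F [0.6 0.6 0.6] t 11.175
```

Request:
{"api": "carry_out", "payload": {"motion": [0,0,0,-0.04,0,0,0.04,0,0,0,-0.09,0,0,0.04,0,0,0,-0.14,0,0,0.04,0.7,0,0,-0.14,-0.044,-0.245,0.04,0.7,0,0,-0.14,-0.044,-0.245,0.04,0.7,0,0,-0.14,-0.044,-0.245,0.04,0.7,0,0,-0.14,-0.044,-0.245,0.04,0.7,0,0,-0.14,-0.044,-0.245,0.04,0.7,0,0,-0.14,-0.044,-0.245,0.04,0.7,0,0,-0.14,-0.044,-0.245,0.04]}}

```text
time: 12.42
position: [0.6663, 0.043, 0.1603]
tcp_rot: [0.706, 0.045, -0.705, 0.045]
ft_force: [-0.0, 1.0, -0.5]
gripper_width: 0.0499
```

```bash
python3 - <<'E'
from h import *
s=env.observe()
plan(.667,.0435,.0255,-82.7);p=env.camera("wrist");save(p,"w7.png")
E
```

```text
turn [ 0. -0. -0.] shift [ 0.1348 -0.0004 -0.0007] now [0.6663 0.043  0.1603] yawY -82.7 j [ 0.01  0.61  1.21 -0.    1.32  1.45] w 0.0499 F [-0.   1.  -0.5] t 12.425
```

View pics/w7.png

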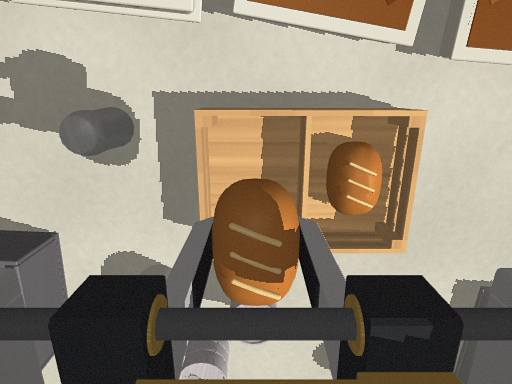

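Roll 2 is over the left bay and aligned with it. I'll lower, release and retreat.

Request:
{"api": "carry_out", "payload": {"motion": [0,0,0,0.05,0,-0.001,0.04,0,0,0,0.09,0,-0.001,0.04,0,0,0,0.12,0,-0.001,0.04,0,0,0,0.1345,0,-0.001,0.04,0,0,0,0.1345,0,-0.001,0.04,0,0,0,0.1345,0,-0.001,0.04,0,0,0,0.1345,0,-0.001,0.062,0,0,0,0.1345,0,-0.001,0.062,0,0,0,0.1345,0,-0.001,0.062,0,0,0,0.09,0,-0.001,0.062,0,0,0,0.04,0,-0.001,0.062,0,0,0,-0.02,0,-0.001,0.085,0,0,0,-0.02,0,-0.001,0.085,0,0,0,-0.02,0,-0.001,0.085]}}

```text
time: 14.22
position: [0.6677, 0.0436, 0.1787]
tcp_rot: [-0.705, -0.045, 0.706, -0.045]
ft_force: [-0.1, -0.9, -0.2]
gripper_width: 0.0846
```

```bash
python3 - <<'E'
from h import *
s=env.observe()
p=env.camera("wrist");save(p,"w8.png")
plan(.45,.03,.20,4)
E
```

```text
turn [-86.7   0.1   0.1] shift [-0.0216 -0.0143  0.2175] now [0.6675 0.0436 0.1779] yawY -82.7 j [0.01 0.6  1.19 0.   1.36 1.45] w 0.0845 F [ 0.7 -0.4 -0.5] t 14.275
```

View pics/w8.png

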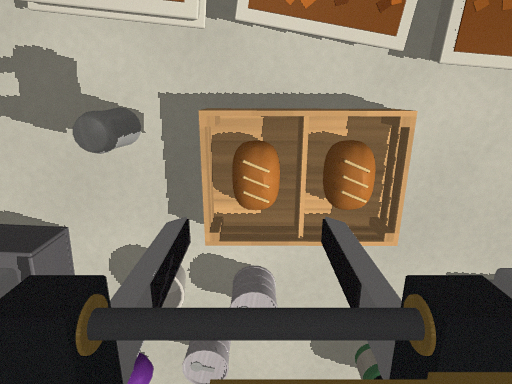

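Both rolls rest flat, one per bay, at (256,175) and (348,175). Next I'll triangulate the tin tops and jar cap from the top view and wrist view 1.

```bash
python3 - <<'E'
from h import *
t=env.camera("top");w=env.camera("wrist")
s1=dict(position=[.4404,-.0506,.2395],tcp_rot=[.7071,0,-.7071,0])
for n,a,b in (("tin1",(236,202),(184.5,101)),("tin2",(215,237),(150.5,175.5)),("jar",(310.5,241),(341.5,182)),("ram",(189,202.5),(91,99))):
    P,g=tri(ray(t,a),ray(w,b,s1));print(n,P.round(4),g.round(4),atz(t,a,P[2])[:2].round(4))
save(t,"t8.png",(140,180,340,300),4)
plan(.45,.03,.20,4)
E
```

```text
tin1 [0.5161 0.0273 0.0495] 0.0037 [0.5145 0.0262]
tin2 [0.43   0.0759 0.0452] 0.0011 [0.4296 0.0754]
jar [ 0.4226 -0.1551  0.0468] 0.0009 [ 0.4224 -0.1547]
ram [0.5171 0.1439 0.0258] 0.0049 [0.5148 0.1431]
turn [-86.7   0.1   0.1] shift [-0.0217 -0.0143  0.2175] now [0.6675 0.0436 0.1777] yawY -82.7 j [ 0.01  0.6   1.19 -0.    1.36  1.45] w 0.0849 F [0.4 0.8 0.4] t 14.375
```

View pics/t8.png

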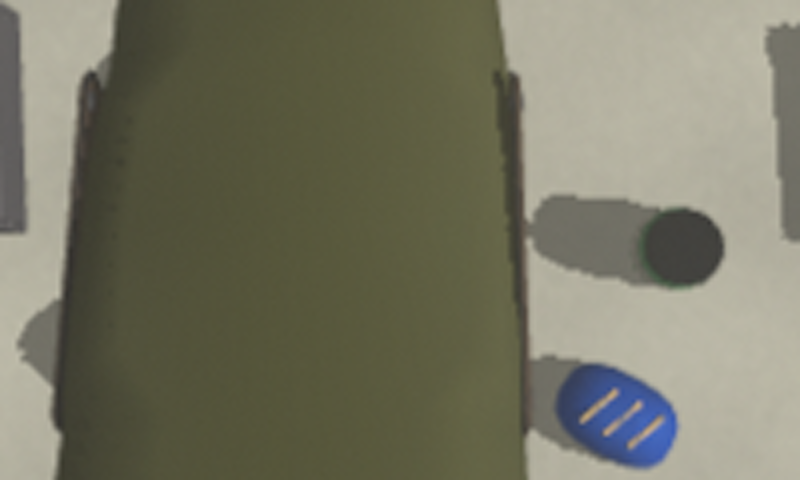

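```bash
python3 - <<'E'
from h import *
plan(.515,.026,.17,4)
E
```

```text
turn [-86.7   0.1   0.1] shift [ 0.0081 -0.002   0.1535] now [0.6675 0.0436 0.1777] yawY -82.7 j [ 0.01  0.6   1.19 -0.    1.36  1.45] w 0.0849 F [0.4 0.8 0.4] t 14.375
```

Request:
{"api": "carry_out", "payload": {"motion": [-86.7,0,0,0.008,-0.002,0.1535,0.085,-86.7,0,0,0.008,-0.002,0.1535,0.085,-86.7,0,0,0.008,-0.002,0.1535,0.085,-86.7,0,0,0.008,-0.002,0.1535,0.085,-86.7,0,0,0.008,-0.002,0.1535,0.085,-86.7,0,0,0.008,-0.002,0.1535,0.085,-86.7,0,0,0.008,-0.002,0.1535,0.085,-86.7,0,0,0.008,-0.002,0.1535,0.085,-86.7,0,0,0.008,-0.002,0.1535,0.085,-86.7,0,0,0.008,-0.002,0.1535,0.085,-86.7,0,0,0.008,-0.002,0.1535,0.085]}}

```text
time: 15.75
position: [0.5155, 0.026, 0.1713]
tcp_rot: [0.483, 0.517, -0.483, 0.517]
ft_force: [-0.7, 0.2, -0.0]
gripper_width: 0.0853
```

```bash
python3 - <<'E'
from h import *
s=env.observe()
p=env.camera("wrist");save(p,"w9.png")
plan(.515,.026,.028,4)
for k,z in (("tin_a",.05),):
  for m in env.silhouettes(k,p):print(k,m["at"],round(m["conf"],2),atz(p,m["at"],z,s).round(4))
print([proj(p,[.515,.026,z],s).round() for z in (0,.055)],[proj(p,[.429,.075,z],s).round() for z in (0,.055)])
E
```

```text
turn [-0.1 -0.   0. ] shift [ 0.1433 -0.0005 -0.    ] now [0.5155 0.026  0.1713] yawY 3.9 j [-0.02  0.27  1.67  0.    1.2  -0.09] w 0.0853 F [ 0.4 -0.2 -0.1] t 15.8
tin_a [255.2, 179.4] 0.63 [0.5156 0.0303 0.05  ]
tin_a [173.2, 127.8] 0.62 [0.4367 0.0744 0.05  ]
[array([254., 171.]), array([254., 185.])] [array([178., 122.]), array([163., 127.])]
```

View pics/w9.png

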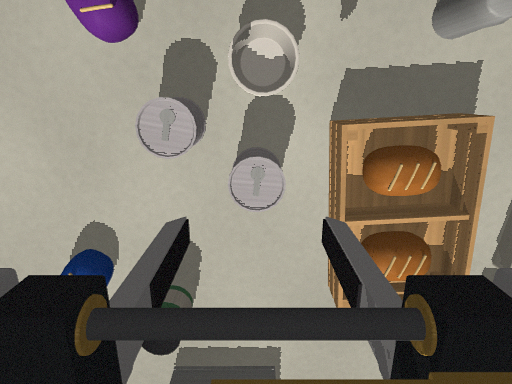

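Tin 1's top is at (257,183) against a predicted (254,185). It's centred between the jaws with nothing near the fingers. Grip it.

Request:
{"api": "carry_out", "payload": {"motion": [0,0,0,0.05,0.001,0,0.085,0,0,0,0.09,0.001,0,0.085,0,0,0,0.12,0.001,0,0.085,0,0,0,0.143,0.001,0,0.085,0,0,0,0.143,0.001,0,0.085,0,0,0,0.143,0.001,0,0.085,0,0,0,0.143,0.001,0,0.045,0,0,0,0.143,0.001,0,0.045,0,0,0,0.143,0.001,0,0.045,0,0,0,0.143,0.001,0,0.045,0,0,0,0.143,0.001,0,0.045,0,0,0,0.143,0.001,0,0.045], "squeeze": 20}}

```text
time: 17.35
position: [0.5166, 0.0261, 0.0287]
tcp_rot: [0.482, 0.517, -0.482, 0.517]
ft_force: [-0.9, -0.5, 5.8]
gripper_width: 0.0557
```

```bash
python3 - <<'E'
from h import *
plan(.4847,.4063,.19,4)
E
```

```text
turn [ 0. -0. -0.] shift [-0.1613 -0.0051 -0.3815] now [0.5166 0.0261 0.0287] yawY 4.0 j [-0.02  0.47  1.78  0.    0.89 -0.09] w 0.0557 F [-0.9 -0.5  5.8] t 17.35
```

Request:
{"api": "carry_out", "payload": {"motion": [0,0,0,-0.04,0,0,0.045,0,0,0,-0.1,0,0,0.045,0,0,0,-0.16,0,0,0.045,0,0,0,-0.161,-0.005,-0.3815,0.045,0,0,0,-0.161,-0.005,-0.3815,0.045,0,0,0,-0.161,-0.005,-0.3815,0.045,0,0,0,-0.161,-0.005,-0.3815,0.045,0,0,0,-0.161,-0.005,-0.3815,0.045,0,0,0,-0.161,-0.005,-0.3815,0.045,0,0,0,-0.161,-0.005,-0.3815,0.045,0,0,0,-0.161,-0.005,-0.3815,0.045,0,0,0,-0.161,-0.005,-0.3815,0.045,0,0,0,-0.161,-0.005,-0.3815,0.045]}}

```text
time: 18.98
position: [0.4852, 0.4052, 0.1898]
tcp_rot: [0.483, 0.517, -0.482, 0.517]
ft_force: [0.3, 0.1, -2.1]
gripper_width: 0.0552
```

```bash
python3 - <<'E'
from h import *
s=env.observe()
plan(.4847,.4063,.0345,4)
p=env.camera("wrist");im=p["img"].copy()
for b,yaw in (((.4886,.3564),4.52),):
    c,n=np.cos(np.radians(yaw)),np.sin(np.radians(yaw))
    q=[proj(p,[b[0]+c*X-n*Y,b[1]+n*X+c*Y,.065],s) for X,Y in ((.07,.1025),(.07,-.1025),(-.07,-.1025),(-.07,.1025))]
    cv2.polylines(im,[np.round(q).astype(int)],True,(0,255,255),1);print(np.round(q))
cv2.imwrite("pics/w10.png",im)
t=env.camera("top");save(t,"t10.png",(40,100,280,280),3)
E
```

```text
turn [-0.1 -0.  -0. ] shift [ 0.1553 -0.0005 -0.0011] now [0.4852 0.4052 0.1898] yawY 3.9 j [ 0.64  0.51  1.3  -0.    1.33  0.57] w 0.0552 F [ 0.3  0.1 -2.1] t 18.975
[[329. 127.]
 [318. 312.]
 [193. 313.]
 [179. 128.]]
```

View pics/w10.png

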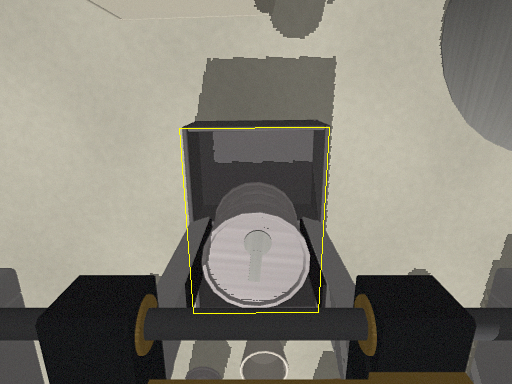

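View pics/t10.png

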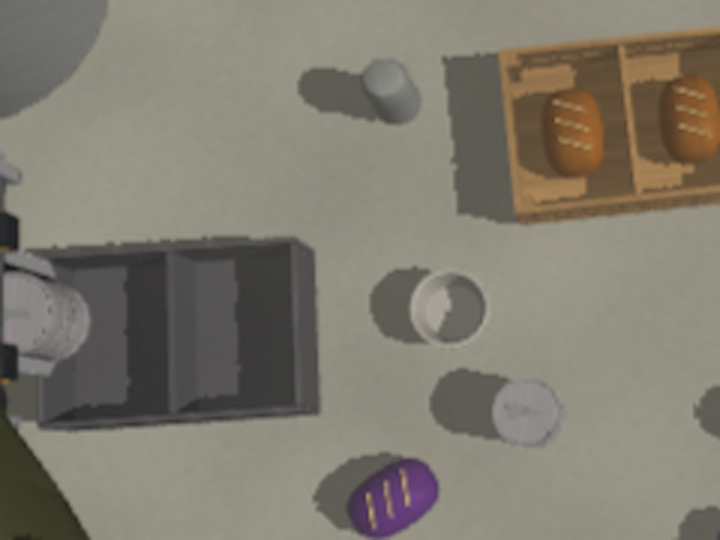

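The fitted bin rim overlays the real rim (180–329, 128) and the tin hangs centred in the far bay. Lower and release.

Request:
{"api": "carry_out", "payload": {"motion": [0,0,0,0.05,0,-0.001,0.045,0,0,0,0.1,0,-0.001,0.045,0,0,0,0.135,0,-0.001,0.045,0,0,0,0.155,0,-0.001,0.045,0,0,0,0.155,0,-0.001,0.045,0,0,0,0.155,0,-0.001,0.045,0,0,0,0.155,0,-0.001,0.075,0,0,0,0.155,0,-0.001,0.075,0,0,0,0.155,0,-0.001,0.075,0,0,0,0.11,0,-0.001,0.075,0,0,0,0.06,0,-0.001,0.075,0,0,0,0,0,-0.001,0.085,0,0,0,0,0,-0.001,0.085,0,0,0,0,0,-0.001,0.085]}}

```text
time: 20.82
position: [0.4844, 0.4071, 0.1888]
tcp_rot: [0.482, 0.517, -0.482, 0.517]
ft_force: [0.9, 0.0, -1.2]
gripper_width: 0.0848
```

```bash
python3 - <<'E'
from h import *
s=env.observe();p=env.camera("wrist");save(p,"w11.png")
plan(.431,.0755,.17,4)
E
```

```text
turn [0.  0.1 0.1] shift [ 0.0186 -0.0764  0.3269] now [0.4842 0.407  0.1881] yawY 4.0 j [ 0.64  0.51  1.3  -0.    1.33  0.57] w 0.0848 F [ 0.2 -0.4 -0.7] t 20.875
```

View pics/w11.png

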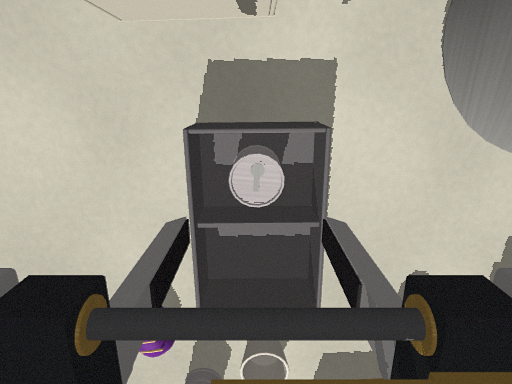

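Tin 1 stands upright in the far bay at (257,180). Now tin 2.

Request:
{"api": "carry_out", "payload": {"motion": [0,0,0,0.018,-0.076,0.327,0.085,0,0,0,0.018,-0.076,0.327,0.085,0,0,0,0.018,-0.076,0.327,0.085,0,0,0,0.018,-0.076,0.327,0.085,0,0,0,0.018,-0.076,0.327,0.085,0,0,0,0.018,-0.076,0.327,0.085,0,0,0,0.018,-0.076,0.327,0.085,0,0,0,0.018,-0.076,0.327,0.085,0,0,0,0.018,-0.076,0.327,0.085]}}

```text
time: 22.0
position: [0.4318, 0.0766, 0.1711]
tcp_rot: [0.482, 0.518, -0.482, 0.517]
ft_force: [0.0, 0.4, -0.2]
gripper_width: 0.0854
```

```bash
python3 - <<'E'
from h import *
s=env.observe();p=env.camera("wrist");save(p,"w12.png")
plan(.431,.0755,.028,4);print(proj(p,[.431,.0755,.055],s))
E
```

```text
turn [ 0.1 -0.   0. ] shift [ 0.1432 -0.0008  0.001 ] now [0.4318 0.0765 0.1712] yawY 4.1 j [0.09 0.1  1.88 0.   1.16 0.02] w 0.0851 F [-0.9  0.7  0.6] t 22.05
[253.88631646 186.23773773]
```

View pics/w12.png

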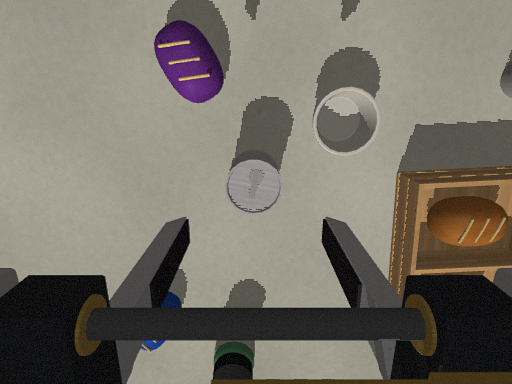

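Tin 2's top is at (254,186), exactly as predicted. Grip it.

Request:
{"api": "carry_out", "payload": {"motion": [0,0,0,0.05,-0.001,0.001,0.085,0,0,0,0.09,-0.001,0.001,0.085,0,0,0,0.12,-0.001,0.001,0.085,0,0,0,0.143,-0.001,0.001,0.085,0,0,0,0.143,-0.001,0.001,0.085,0,0,0,0.143,-0.001,0.001,0.085,0,0,0,0.143,-0.001,0.001,0.045,0,0,0,0.143,-0.001,0.001,0.045,0,0,0,0.143,-0.001,0.001,0.045,0,0,0,0.143,-0.001,0.001,0.045,0,0,0,0.143,-0.001,0.001,0.045,0,0,0,0.143,-0.001,0.001,0.045]}}

```text
time: 23.55
position: [0.4309, 0.0747, 0.0287]
tcp_rot: [0.482, 0.517, -0.482, 0.517]
ft_force: [-2.4, 0.1, 6.2]
gripper_width: 0.0556
```

```bash
python3 - <<'E'
from h import *
plan(.4925,.3062,.19,4)
E
```

```text
turn [ 0. -0.  0.] shift [-0.1613  0.0777 -0.2266] now [0.4309 0.0747 0.0287] yawY 4.0 j [0.09 0.33 1.99 0.   0.81 0.02] w 0.0556 F [-2.4  0.1  6.2] t 23.55
```

Request:
{"api": "carry_out", "payload": {"motion": [0,0,0,-0.04,0,0,0.045,0,0,0,-0.1,0,0,0.045,0,0,0,-0.16,0,0,0.045,0,0,0,-0.161,0.078,-0.2265,0.045,0,0,0,-0.161,0.078,-0.2265,0.045,0,0,0,-0.161,0.078,-0.2265,0.045,0,0,0,-0.161,0.078,-0.2265,0.045,0,0,0,-0.161,0.078,-0.2265,0.045,0,0,0,-0.161,0.078,-0.2265,0.045,0,0,0,-0.161,0.078,-0.2265,0.045,0,0,0,-0.161,0.078,-0.2265,0.045]}}

```text
time: 24.92
position: [0.4929, 0.3053, 0.1898]
tcp_rot: [0.483, 0.517, -0.482, 0.517]
ft_force: [0.5, -1.2, -1.1]
gripper_width: 0.0559
```

```bash
python3 - <<'E'
from h import *
s=env.observe();p=env.camera("wrist");save(p,"w13.png")
plan(.4925,.3062,.0345,4)
E
```

```text
turn [-0. -0. -0.] shift [ 0.1553 -0.0004 -0.0007] now [0.4929 0.3055 0.1898] yawY 4.0 j [0.49 0.39 1.47 0.   1.28 0.42] w 0.0559 F [ 0.4  0.4 -2.1] t 24.975
```

View pics/w13.png

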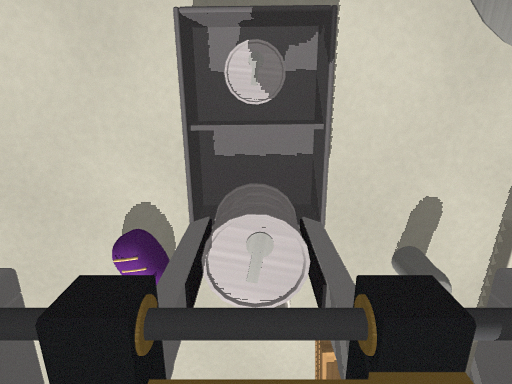

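The tin is over the near bay and aligned with it. Lower and release.

Request:
{"api": "carry_out", "payload": {"motion": [0,0,0,0.05,0,-0.001,0.045,0,0,0,0.1,0,-0.001,0.045,0,0,0,0.135,0,-0.001,0.045,0,0,0,0.155,0,-0.001,0.045,0,0,0,0.155,0,-0.001,0.045,0,0,0,0.155,0,-0.001,0.045,0,0,0,0.155,0,-0.001,0.075,0,0,0,0.155,0,-0.001,0.075,0,0,0,0.155,0,-0.001,0.075,0,0,0,0.11,0,-0.001,0.075,0,0,0,0.06,0,-0.001,0.075,0,0,0,0,0,-0.001,0.08,0,0,0,0,0,-0.001,0.08,0,0,0,0,0,-0.001,0.08]}}

```text
time: 26.72
position: [0.4925, 0.307, 0.1889]
tcp_rot: [0.482, 0.517, -0.482, 0.517]
ft_force: [-0.9, -0.2, -0.3]
gripper_width: 0.08
```

```bash
python3 - <<'E'
from h import *
s=env.observe();p=env.camera("wrist");save(p,"w14.png")
t=env.camera("top");
plan(.421,-.1535,.19,4);print(atz(t,(310.2,241),.064),atz(t,(310.2,241),.06))
E
```

```text
turn [0.  0.1 0.1] shift [-0.0014 -0.1034  0.4542] now [0.4922 0.3068 0.188 ] yawY 4.0 j [0.49 0.39 1.47 0.   1.28 0.42] w 0.0801 F [0.3 0.1 0.4] t 26.825
[ 0.42186732 -0.15114957  0.064     ] [ 0.42199376 -0.1517964   0.06      ]
```

View pics/w14.png

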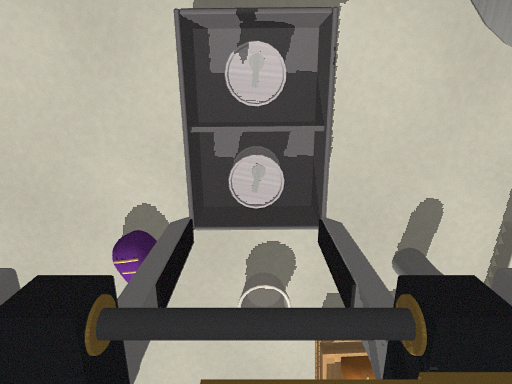

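Both tins are upright, one per bay, at (255,72) and (257,180). Now the jar.

Request:
{"api": "carry_out", "payload": {"motion": [0,0,0,0,-0.1035,0.454,0.08,0,0,0,0,-0.1035,0.454,0.08,0,0,0,0,-0.1035,0.454,0.08,0,0,0,0,-0.1035,0.454,0.08,0,0,0,0,-0.1035,0.454,0.08,0,0,0,0,-0.1035,0.454,0.08,0,0,0,0,-0.1035,0.454,0.08,0,0,0,0,-0.1035,0.454,0.08,0,0,0,0,-0.1035,0.454,0.08,0,0,0,0,-0.1035,0.454,0.08,0,0,0,0,-0.1035,0.454,0.08,0,0,0,0,-0.1035,0.454,0.08]}}

```text
time: 28.32
position: [0.4216, -0.1523, 0.1894]
tcp_rot: [0.482, 0.518, -0.482, 0.518]
ft_force: [1.1, -0.0, 0.5]
gripper_width: 0.0799
```

```bash
python3 - <<'E'
from h import *
s=env.observe();p=env.camera("wrist");save(p,"w15.png")
plan(.421,-.153,.024,4);print(proj(p,[.421,-.153,.064],s))
E
```

```text
turn [ 0.1 -0.  -0. ] shift [ 0.1655 -0.0006  0.0005] now [ 0.4215 -0.1525  0.1895] yawY 4.1 j [-0.43  0.1   1.83  0.    1.21 -0.5 ] w 0.0799 F [-0.6 -0.5  0.5] t 28.375
[254.16265316 183.16851278]
```

View pics/w15.png

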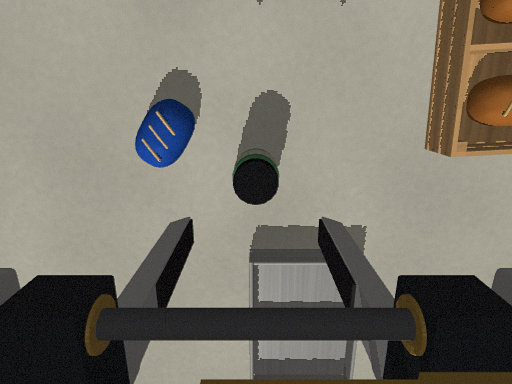

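The jar cap is at (256,181), about 1.5 mm from the prediction. The blue roll (165,132) is clear of the fingers. Grip the jar.

Request:
{"api": "carry_out", "payload": {"motion": [0,0,0,0.06,0.001,-0.001,0.08,0,0,0,0.11,0.001,-0.001,0.08,0,0,0,0.145,0.001,-0.001,0.08,0,0,0,0.166,0.001,-0.001,0.08,0,0,0,0.166,0.001,-0.001,0.08,0,0,0,0.166,0.001,-0.001,0.08,0,0,0,0.166,0.001,-0.001,0.04,0,0,0,0.166,0.001,-0.001,0.04,0,0,0,0.166,0.001,-0.001,0.04,0,0,0,0.166,0.001,-0.001,0.04,0,0,0,0.166,0.001,-0.001,0.04,0,0,0,0.166,0.001,-0.001,0.04]}}

```text
time: 29.88
position: [0.4224, -0.152, 0.0237]
tcp_rot: [0.482, 0.517, -0.482, 0.517]
ft_force: [-1.8, 0.3, 5.3]
gripper_width: 0.0497
```

```bash
python3 - <<'E'
from h import *
plan(.4946,-.3062,.17,4)
E
```

```text
turn [ 0.  0. -0.] shift [-0.1463  0.0612  0.1589] now [ 0.4224 -0.152   0.0237] yawY 4.0 j [-0.43  0.36  1.97 -0.    0.81 -0.5 ] w 0.0497 F [-1.8  0.3  5.3] t 29.875
```

Request:
{"api": "carry_out", "payload": {"motion": [0,0,0,-0.04,0,0,0.04,0,0,0,-0.1,0,0,0.04,0,0,0,-0.146,0,0,0.04,0,0,0,-0.146,0.061,0.159,0.04,0,0,0,-0.146,0.061,0.159,0.04,0,0,0,-0.146,0.061,0.159,0.04,0,0,0,-0.146,0.061,0.159,0.04,0,0,0,-0.146,0.061,0.159,0.04,0,0,0,-0.146,0.061,0.159,0.04]}}

```text
time: 31.0
position: [0.4942, -0.3054, 0.1696]
tcp_rot: [0.482, 0.517, -0.482, 0.517]
ft_force: [-0.3, -0.5, -0.7]
gripper_width: 0.0495
```

```bash
python3 - <<'E'
from h import *
s=env.observe();p=env.camera("wrist");im=p["img"].copy()
plan(.4946,-.3062,.0295,4)
b,yaw=(.498,-.3561),3.92
c,n=np.cos(np.radians(yaw)),np.sin(np.radians(yaw))
q=[proj(p,[b[0]+c*X-n*Y,b[1]+n*X+c*Y,.032],s) for X,Y in ((.07,.1025),(.07,-.1025),(-.07,-.1025),(-.07,.1025))]
cv2.polylines(im,[np.round(q).astype(int)],True,(0,255,255),1)
cv2.imwrite("pics/w16.png",im)
t=env.camera("top");save(t,"t16.png",(290,130,480,280),4)
E
```

```text
turn [ 0.1  0.  -0. ] shift [0.1403 0.0002 0.0007] now [ 0.4943 -0.3055  0.1698] yawY 4.1 j [-0.62  0.41  1.49  0.    1.24 -0.69] w 0.0499 F [ 0.3  0.2 -2.1] t 31.05
```

View pics/w16.png

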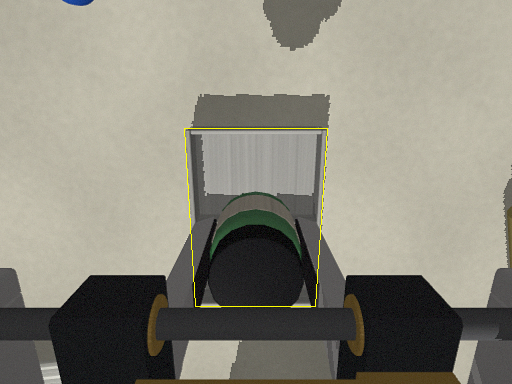

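View pics/t16.png

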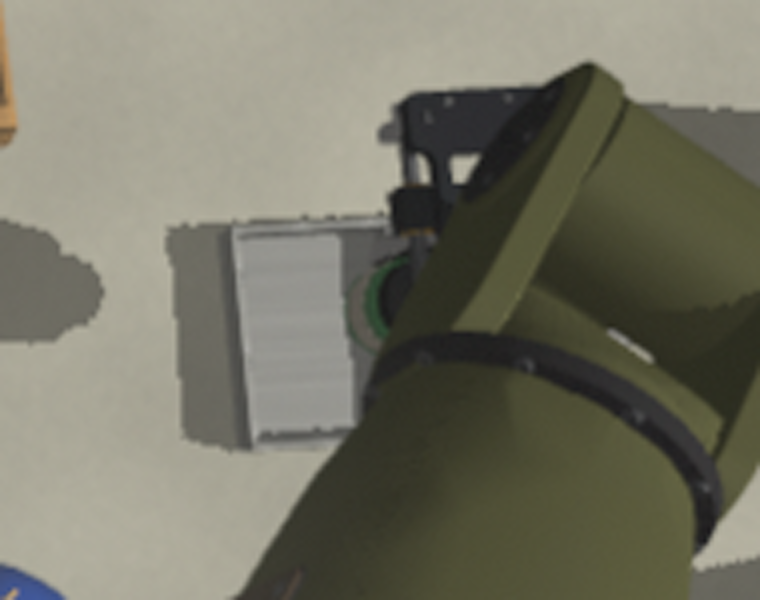

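The tray rim overlay matches (185–327, 129) and the jar is over the near bay. Lower and release.

Request:
{"api": "carry_out", "payload": {"motion": [0,0,0,0.05,0,0.001,0.04,0,0,0,0.095,0,0.001,0.04,0,0,0,0.125,0,0.001,0.04,0,0,0,0.14,0,0.001,0.04,0,0,0,0.14,0,0.001,0.04,0,0,0,0.14,0,0.001,0.04,0,0,0,0.14,0,0.001,0.075,0,0,0,0.14,0,0.001,0.075,0,0,0,0.14,0,0.001,0.075,0,0,0,0.1,0,0.001,0.075,0,0,0,0.05,0,0.001,0.075,0,0,0,-0.02,0,0.001,0.08,0,0,0,-0.02,0,0.001,0.08,0,0,0,-0.02,0,0.001,0.08]}}

```text
time: 32.85
position: [0.4943, -0.3073, 0.1892]
tcp_rot: [0.482, 0.517, -0.482, 0.517]
ft_force: [0.3, -0.6, -0.8]
gripper_width: 0.0802
```

```bash
python3 - <<'E'
from h import *
p=env.camera("wrist");save(p,"w17.png")
plan(.22,-.5,.22,4)
E
```

```text
turn [ 0.  -0.1  0.1] shift [-0.0316 -0.2869  0.1732] now [ 0.494  -0.3071  0.1882] yawY 4.0 j [-0.62  0.4   1.46 -0.    1.28 -0.69] w 0.08 F [-0.6  0.  -0.1] t 32.9
```

View pics/w17.png

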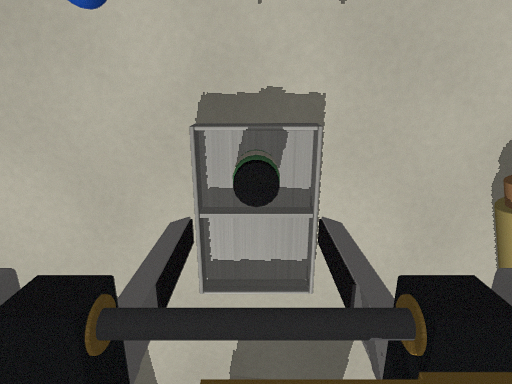

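The jar stands upright in its bay at (256,182). I'll move the arm clear for a final check.

Request:
{"api": "carry_out", "payload": {"motion": [0,0,0,-0.03,-0.287,0.173,0.08,0,0,0,-0.03,-0.287,0.173,0.08,0,0,0,-0.03,-0.287,0.173,0.08,0,0,0,-0.03,-0.287,0.173,0.08,0,0,0,-0.03,-0.287,0.173,0.08,0,0,0,-0.03,-0.287,0.173,0.08,0,0,0,-0.03,-0.287,0.173,0.08,0,0,0,-0.03,-0.287,0.173,0.08,0,0,0,-0.03,-0.287,0.173,0.08]}}

```text
time: 34.02
position: [0.2212, -0.4994, 0.2189]
tcp_rot: [0.482, 0.518, -0.482, 0.517]
ft_force: [0.1, -1.1, -0.0]
gripper_width: 0.0802
```

```bash
python3 - <<'E'
from h import *
t=env.camera("top");save(t,"t18.png",scale=1.5);sd=env.camera("side");save(sd,"s18.png",(80,100,400,300),2.5)
plan(.22,-.5,.22,4)
for k in ("ramekin","shaker"):print(k,[(np.round(x["at"],1).tolist(),round(x["conf"],2)) for x in env.boxes_of(k,t)[:1]])
E
```

```text
turn [ 0.1 -0.   0. ] shift [-0.0007 -0.0011  0.0003] now [ 0.2211 -0.4996  0.2193] yawY 4.1 j [-1.22  0.29  1.53  0.    1.32 -1.29] w 0.0797 F [-0.4 -0.2  0.1] t 34.125
ramekin [([189.8, 200.8], 0.78)]
shaker [([170.1, 128.4], 0.82)]
```

View pics/t18.png

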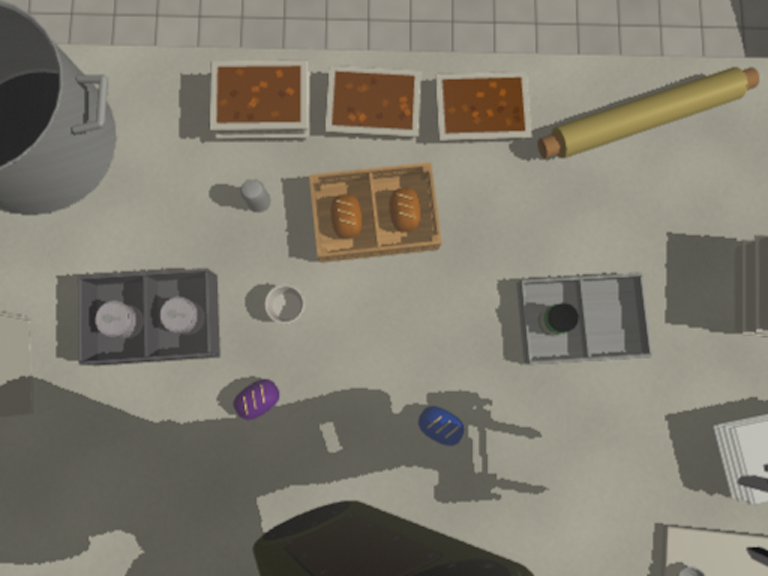

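View pics/s18.png

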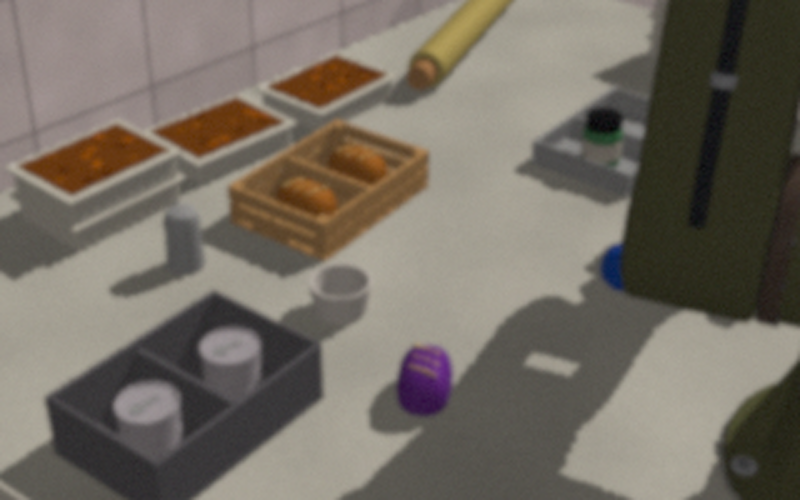

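The final views show rolls at (347,216) and (405,208), tins at (115,319) and (179,314), and the jar at (562,318). All are in their bays and upright. The ramekin (284,303), the shaker (256,195) and the coloured rolls are where they started.

```bash
python3 - <<'E'
from h import *
print(env.hand_in())
E
```

```text
the job is handed in; nothing more can be done
None
```

The job is done and handed in at about 34 s of the 120 s limit. The rolls went into the crate first, then the tins into the bin, then the jar into the tray.

**Final checks:** The last top and side views show one item per bay, each upright, released and near the centre of its bay. The arm was clear of everything. The ramekin and shaker are in the same places as at the start, to within detection noise, and the blue and purple rolls were not touched.

**What disagreed or needed mending:**
- **Second roll:** I first gripped it about 5 mm too high, with about 7 N of force showing at the wrist. I opened, lowered 6 mm and gripped again, and the force dropped to about zero.
- **Measured heights:** Triangulating from two views put the tin tops at 45–50 mm instead of 55, and the jar cap at 47 mm instead of 64. I trusted the given heights there. The positions across the table were confirmed by a close wrist-camera view before each of those grasps.
- **Wrist force:** It read 5–6 N upward while gripping the tins and the jar, far below the limits. It cleared once they were lifted.

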